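# Fetch the spacer out of the deep pocket with the sprung tongs

### The arm

A 6-joint arm with a two-finger parallel gripper is mounted at the origin on a cart in front of the work surface, level with it; the furniture and walls round the work are solid. World frame = base frame: x ahead of the robot, y to its left, z up, the work surface at z = 0. Lengths are in m, angles in rad, forces in N, time in s.
With the tool pointing down it reaches from about 0.35 to 0.975 m from the base axis. Payload 4.9 kg.
Tool frame: the origin (TCP) lies at the very end of the fingers, on their centre line; the grasp point (between the pads) lies 19 mm behind it; z points along the fingers, y is the line along which they close (so a half turn about z gives the same grasp; the last joint's range is limited). The gripper opens to 85 mm and grips with 20 to 120 N. Pads are 22 mm wide; open, the fingers measure 114 mm over their backs; the gripper's body (76 mm by 85 mm) begins 54 mm behind the grasp point. The pads swing forward as they close: fully open they stand 13 mm farther back than shut.
Start: joints at [-1.309, 0.053, 1.613, -0, 1.476, -0.119], TCP at [0.232, -0.58, 0.231] pointing down, gripper open.
Joint ranges: [-3.01, 3.01], [-1.01, 2.22], [0.06, 2.58], [-1.02, 4.17], [0.09, 2.62], [-3.14, 3.14]. Speed limits (rad/s): [2.57, 2.57, 3.14, 3.14, 3.14, 3.14].

### API

Orientations are given as a unit quaternion [w, x, y, z].
In Python, from plant import manip gives the robot as it stands.
- The arm moves only by the tool play_rows, never from a script. Its argument "series" is a list that holds one entry, the list of rows, each a list of 7 numbers: the shift along the world's x, y, z in m, then the turn, a rotation vector about the world's x, y, z in degrees, then the opening, from 0 (shut) to 1 (fully open). In form: [[[dx, dy, dz, rx, ry, rz, grip], ...]]. A call has 1 to 10 rows; each row shifts and turns the commanded pose from where the row before left it; what a row does not reach is not made up. A row lasts 1/10 s, in which the tool goes at most 50 mm and 8.59 degrees, less where a joint would pass 70% of its speed; a pose out of reach is approached as far as the arm can. A call with a gripper value outside its range is refused whole. The fingers move at their own pace and stop on an object; the grip force is fixed at half the most. Time passes only in rows, so rows that do not move let the fingers close. It gives the time, the measured TCP pose, the force, the opening and the grip force at its end, in the units of the state.
- manip.state(): the state, without advancing time (a new reading comes with each control period).
- manip.grab_frame(name): name is "side" or "top"; returns a dict with "frame" (384x512x3 uint8, blue, green, red), "mtx" (3x3 intrinsics, pixels), "k1" (the pictures are not rectified: a ray, as slopes to the right and down, at radius r is drawn at 1 + k1 r^2 times it, then the intrinsics apply), "R" (3x3) and "t" (3): a world point X has camera coordinates R X + t. Camera axes: x right, y down, z forward; pixel columns grow to the right and rows downward; lengths in m; the calibration is good to about 2 mm. A picture is of the moment at which its call begins. There is no depth.
- manip.job_done(): hands the job in; it is judged then, once.
The state is a dict: "time": time; "joint_pos": joint angles; "joint_vel": joint speeds; "joint_efforts": joint torques, N m; "tool_pos": TCP position; "tool_rot": TCP orientation; "contact_force": force on the tool from outside, world axes, zero at the start; "ft_torque": the same for the moment, N m; "gripper_width": opening from 0.0 (shut) to 1.0 (fully open); "grasp_force": force on a finger pad.
Only numpy, scipy, OpenCV 4.12 (cv2) and the standard library are available. Lean on these libraries where they do the work, as an engineer would, in place of code of your own. Each camera call takes 0.05 s, during which the arm holds its last target. There are 200 camera calls.

### The job

A brass spacer lies at the bottom of the deep narrow pocket in the wooden block, and the sprung tongs stand open around it. Squeeze the tongs shut on the spacer, lift it out with them and put it in the nearer white mug, leaving the tongs standing in the mug as well. Do not knock over the mug or disturb the nearer pen pot.

Things in the scene. Friction and masses are not known exactly. Their poses are not given: they have to be found in the camera images.
- tongs_grip (a point): Grip centre of the loose 160 mm tall tongs (130 g), which stand tips down in the pocket: steel jaws with an orange grip plate on each, dark bar on top with a thin stem hanging between the jaws. z: up along the tongs; y: line along which plates and jaws close. 130 mm above the tips, 31 mm below the top, midway between the plates, which are 22 mm wide (x), 44 mm tall and, open, 46 mm apart over their outer faces.
- tongs_left (a joint): How far each jaw of the tongs has moved inward, m: 0 open (28 mm between the jaws), 0.006 shut on the spacer (34 mm over the plates). Both jaws move alike and parallel; springs of 2 N (open) to 2.6 N (shut) hold them open. 15 to 30 N on the plates is plenty. Let go, they spring open and drop the spacer. Jaws 14 mm wide (x), 4 mm thick.
- spacer_center (a point): Centre of the brass spacer, a cylinder 16 mm across and 16 mm tall (20 g), upright between the jaws on the floor of the pocket; z is its axis. The pocket is 20 mm (x of the tongs) by 44 mm (y of the tongs) and 70 mm deep, its floor 5 mm above the table, in a fixed wooden block 90 x 110 mm and 75 mm tall. The tongs have about 3 mm of play in it.
- mug_in (a point): Centre of the inner floor of the nearer white mug, the one on the open table (a like mug stands far back by the drawers) (loose, about 240 g), 7 mm above the table, z up. Outside 77 mm in diameter, 97 mm tall; the cavity is about 60 mm wide and 90 mm deep. The handle sticks out to 70 mm from this point towards its -y.
- pen_pot: Dark round pen pot with pens in it, the nearer of two, 80 to 88 mm wide, 147 mm tall with the pens; origin at the centre of its underside. It is to be left alone.
Things that resemble listed ones, but are neither listed nor needed, are in the scene too. Leave any blue or turquoise look-alike of the part that bears mug_in alone.

How it is judged:
On the way:
1. the spacer is lifted out of the block in the jaws of the tongs (height (world z) of spacer_center above 0.09 m and contact force between tongs and spacer above 1 N), for 0.2 s.
At the end, for the whole second after the job is handed in: The spacer lies at rest in the mug (within 35 mm of its middle, its centre less than 40 mm above the mug's inner floor), the tongs stand or lean at rest in the mug (their grip within 90 mm of the mug's middle and more than 90 mm above the table), and the mug stands upright (within 8 degrees) (horizontal distance between spacer_center and mug_in below 0.035 m and z of spacer_center in the frame of mug_in between 0 and 0.04 m and horizontal distance between tongs_grip and mug_in below 0.09 m and height (world z) of tongs_grip above 0.09 m and angle between mug_in's own z axis and vertical below 0.15 rad and linear speed of each of spacer, tongs below 0.03 m/s); the robot touches nothing.
It fails at once if the mug is tipped by more than 30 degrees (angle between mug_in's own z axis and vertical above 0.52 rad).
It fails at once if the pen pot is moved by more than 30 mm (distance of pen_pot from where it was at the start of the episode above 0.03 m).
It also fails if it takes over 45 s, if anything falls off the work surface, if the arm or the gripper's body presses on something with over 40 N, if the wrist force passes 120 N, or if a joint passes its speed limit or range.

## Working session

There is one attempt and no reset: what is moved stays moved. The work goes in short steps, Python scripts to look and compute and a tool call to move; the robot and the scene stay as the last step left them, time stands still between calls to the robot, and variables do not carry over. Pictures are saved under pics/ and viewed, at most 10 in all, crops included, and the job is handed in when it is done.

Besides the shell and the picture viewer there is one more tool, called after ">>>" as name(argument=value, ...), one argument or row to a line, values as JSON. play_rows: Moves the arm, as the interface text tells. Its arguments: {"type":"object","properties":{"series":{"type":"array"}},"required":["series"]}

```bash
mkdir -p pics; cat > h.py <<'E'
import numpy as np, cv2
from plant import manip
def cam(n, save=None):
    f=manip.grab_frame(n)
    if save: cv2.imwrite('pics/'+save,f['frame'])
    return f
def ray(f,u,v):
    K=np.array(f['mtx']);k1=f['k1']
    d=cv2.undistortPoints(np.array([[[u,v]]],float),K,np.array([k1,0,0,0.]))[0,0]
    R=np.array(f['R']);t=np.array(f['t'])
    return -R.T@t, R.T@np.array([d[0],d[1],1.])
def onz(f,u,v,z):
    c,d=ray(f,u,v); return c+d*(z-c[2])/d[2]
def proj(f,X):
    p=cv2.projectPoints(np.array(X,float).reshape(-1,1,3),cv2.Rodrigues(np.array(f['R']))[0],np.array(f['t'],float),np.array(f['mtx']),np.array([f['k1'],0,0,0.]))[0]
    return p[:,0]
def tri(a,pa,b,pb):
    c1,d1=ray(a,*pa);c2,d2=ray(b,*pb)
    s=np.linalg.lstsq(np.stack([d1,-d2],1),c2-c1,rcond=None)[0]
    p,q=c1+d1*s[0],c2+d2*s[1]; return (p+q)/2,np.linalg.norm(p-q)
E
python3 - <<'E'
from h import *
for n in('side','top'):
    f=cam(n,n+'0.png'); c,_=ray(f,256,192); print(n,c.round(3),f['k1'],np.round(f['mtx'],1).tolist(),np.round(f['R'],3).tolist())
s=manip.state();print(s)
E
```

```text
side [0.257 0.575 0.635] -0.08283715802097559 [[362.5, 0.0, 257.5], [0.0, 362.5, 188.7], [0.0, 0.0, 1.0]] [[-0.893, -0.449, -0.023], [-0.266, 0.568, -0.779], [0.363, -0.69, -0.627]]
top [0.513 0.013 0.962] 0.03845188957451933 [[360.1, 0.0, 248.6], [0.0, 360.1, 187.0], [0.0, 0.0, 1.0]] [[-0.021, -0.999, 0.026], [-0.998, 0.019, -0.052], [0.051, -0.027, -0.998]]
{'time': 0.1, 'joint_pos': array([-1.30900354e+00,  5.32914250e-02,  1.61416592e+00,  2.21075590e-05,
        1.47603045e+00, -1.19006515e-01]), 'joint_vel': array([ 0.00098208, -0.00085577, -0.00458894, -0.00122129, -0.0006773 ,
       -0.00180664]), 'joint_efforts': array([-2.10815833e-04, -3.94904995e+01, -3.71362674e+01, -1.28761831e-04,
        3.93098817e-03, -1.12966617e-06]), 'tool_pos': array([ 0.2321416, -0.5796695,  0.2301801]), 'tool_rot': array([-9.45944426e-04,  9.81928438e-01,  1.89250216e-01, -5.66176258e-05]), 'contact_force': array([-0.45869168,  0.78095929,  0.21517729]), 'ft_torque': array([ 0.01095117,  0.01071953, -0.04207851]), 'grasp_force': 0.0, 'gripper_width': 0.9999543096649668}
```

View pics/side0.png

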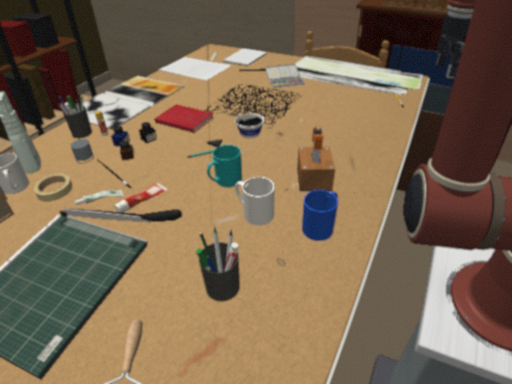

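View pics/top0.png

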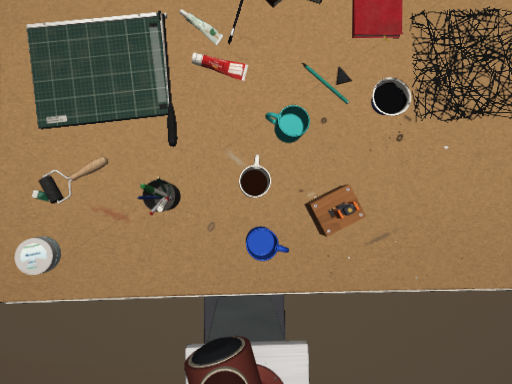

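The top view shows the block at (337,210) with the tongs on it, the white mug at (255,181), the pen pot at (160,195) and the blue mug at (262,243). In the side view the tongs are at (318,142) and the white mug at (258,200).

```bash
python3 - <<'E'
from h import *
a=cam('top');b=cam('side')
A=a['frame'][165:255,300:375];B=b['frame'][115:200,285:345]
A=cv2.resize(A,None,fx=5,fy=5,interpolation=cv2.INTER_CUBIC);B=cv2.resize(B,None,fx=5,fy=5,interpolation=cv2.INTER_CUBIC)
h=max(A.shape[0],B.shape[0]);P=lambda x:cv2.copyMakeBorder(x,0,h-x.shape[0],0,0,cv2.BORDER_CONSTANT)
cv2.imwrite('pics/crop.png',np.hstack([P(A),P(B)]))
def comps(f,roi,lo,hi,amin):
    y0,y1,x0,x1=roi
    m=cv2.inRange(cv2.cvtColor(f['frame'],cv2.COLOR_BGR2HSV)[y0:y1,x0:x1],lo,hi)
    n,l,s,c=cv2.connectedComponentsWithStats(m)
    for i in range(1,n):
        if s[i,4]>=amin:
            cs=cv2.findContours((l==i).astype(np.uint8),0,2)[0][0]
            r=cv2.minAreaRect(cs+np.array([x0,y0])); print(s[i,4],c[i]+[x0,y0],[np.round(q,1) for q in r])
print('orange top');comps(a,(165,255,300,375),(5,190,150),(22,255,255),6)
print('orange side');comps(b,(115,165,285,345),(5,190,150),(22,255,255),6)
print('white mug');comps(a,(145,210,225,290),(0,0,150),(180,60,255),20)
print('dark in mug');comps(a,(160,205,235,280),(0,0,0),(180,255,70),20)
print('wood');comps(a,(170,250,295,375),(0,100,60),(14,255,200),100)
E
```

```text
orange top
21 [355.52380952 204.95238095] [array([355.5, 205. ]), array([9.4, 1.8]), np.float64(63.4)]
18 [340.33333333 214.        ] [array([340.4, 213.8]), array([8.9, 1.8]), np.float64(63.4)]
orange side
7 [318.14285714 135.71428571] [array([318.5, 135.5]), array([5., 1.]), np.float64(0.0)]
white mug
195 [255.53333333 174.82051282] [array([256.6, 178.2]), array([31.7, 38.1]), np.float64(39.1)]
dark in mug
566 [253.88515901 181.72968198] [array([254., 182.]), array([26., 26.]), np.float64(90.0)]
wood
1465 [335.76723549 209.29078498] [array([336.8, 209.3]), array([39.5, 45.2]), np.float64(62.4)]
```

View pics/crop.png

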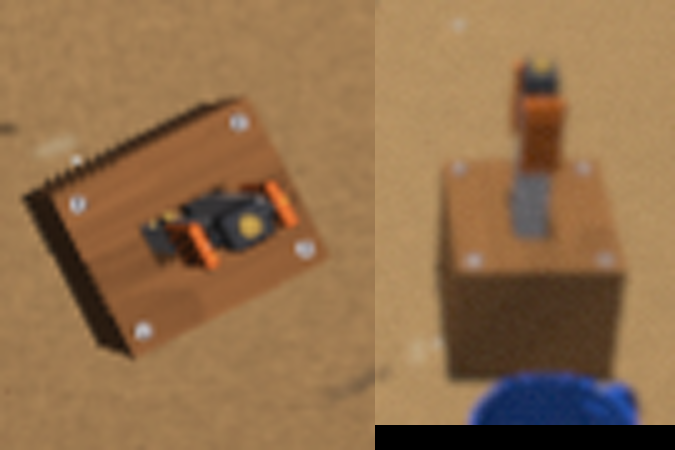

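```bash
python3 - <<'E'
from h import *
from scipy.spatial.transform import Rotation as Ro
a=cam('top');b=cam('side')
p=onz(a,355.5,205,.157);q=onz(a,340.4,213.9,.157)
print(p,q,np.linalg.norm(p-q),(p+q)/2,np.degrees(np.arctan2(*(p-q)[[1,0]])))
g,e=tri(a,(348,209.5),b,(318,134.5));print('tri plate top',g,e)
w=cv2.boxPoints(((336.8,209.3),(39.5,45.2),62.4)); W=[onz(a,*x,.075)[:2].round(4) for x in w];print('block',W,np.mean(W,0))
# mug rim: white outer in both, as hulls
for f,roi in((a,(160,205,232,280)),(b,(170,230,228,280))):
    y0,y1,x0,x1=roi
    h=cv2.cvtColor(f['frame'],cv2.COLOR_BGR2HSV)[y0:y1,x0:x1]
    m=cv2.inRange(h,(0,0,100),(180,70,255)); print((m>0).sum()); 
    c=np.argwhere(m)[:,::-1]+[x0,y0]; print('bbox',c.min(0),c.max(0))
print('dark centre at rim',onz(a,254,182,.097),'26px at .09:',26/360*.87)
print('rim pred', [proj(a,[onz(a,254,182,.097)+[0.0385*np.cos(t),.0385*np.sin(t),0] for t in np.linspace(0,5.5,8)]).round(0).tolist()])
s=manip.state();R=Ro.from_quat(np.roll(s['tool_rot'],-1)).as_matrix();print(R.round(3))
E
```

```text
[ 0.50946183 -0.24824     0.157     ] [ 0.49024078 -0.21363463  0.157     ] 0.03958510135361764 [ 0.49985131 -0.23093732  0.157     ] -60.95066444000064
tri plate top [ 0.4986544  -0.23488611  0.14550247] 0.0018937982380629313
block [array([ 0.5181, -0.1566]), array([ 0.568 , -0.2576]), array([ 0.4807, -0.2997]), array([ 0.4314, -0.199 ])] [ 0.49955  -0.228225]
216
bbox [239 160] [270 197]
1485
bbox [228 170] [274 224]
dark centre at rim [ 0.56936048 -0.0242527   0.097     ] 26px at .09: 0.06283333333333332
rim pred [[[254.0, 166.0], [242.0, 171.0], [238.0, 182.0], [243.0, 194.0], [254.0, 198.0], [266.0, 193.0], [270.0, 182.0], [265.0, 171.0]]]
[[ 0.928  0.372 -0.   ]
 [ 0.372 -0.928  0.001]
 [ 0.    -0.001 -1.   ]]
```

>>> play_rows(
  series=[
    [[0.02,0.026,0,0,0,0,1],[0.025,0.033,0,0,0,0,1],[0.025,0.033,0,0,0,0.7,1],[0.025,0.033,0,0,0,1,1],[0.025,0.033,0,0,0,1,1],[0.025,0.033,0,0,0,1,1],[0.025,0.033,0,0,0,1,1],[0.025,0.033,0,0,0,1,1],[0.025,0.033,0,0,0,0,1],[0.02,0.026,0,0,0,0,1]],
  ],
)

```text
time: 1.3
tool_pos: [0.4733, -0.2623, 0.2314]
tool_rot: [0.0, 0.971, 0.238, 0.0]
contact_force: [0.2, 0.2, -0.8]
gripper_width: 1.002
grasp_force: 0.0
```

>>> play_rows(
  series=[
    [[0.015,0.02,0,0,0,0,1],[0.0125,0.014,0,0,0,0,1],[0,0,0,0,0,0,1],[0,0,0,0,0,0,1]],
  ],
)

```text
time: 1.7
tool_pos: [0.4997, -0.2302, 0.2312]
tool_rot: [0.0, 0.971, 0.238, -0.0]
contact_force: [0.6, -0.5, -0.7]
gripper_width: 1.002
grasp_force: 0.0
```

```bash
python3 - <<'E'
from h import *
a=cam('top','t1.png');b=cam('side')
B=cv2.resize(b['frame'][60:200,240:400],None,fx=4.2,fy=4.2,interpolation=cv2.INTER_CUBIC);cv2.imwrite('pics/s1.png',B)
s=manip.state();print(s['time'],s['tool_pos'],s['tool_rot'],s['contact_force'])
E
```

```text
1.8 [ 0.49931354 -0.23082961  0.23124013] [ 6.29215184e-05  9.71403752e-01  2.37433599e-01 -1.80254419e-04] [-0.39297933  0.84613808 -0.08827414]
```

View pics/s1.png

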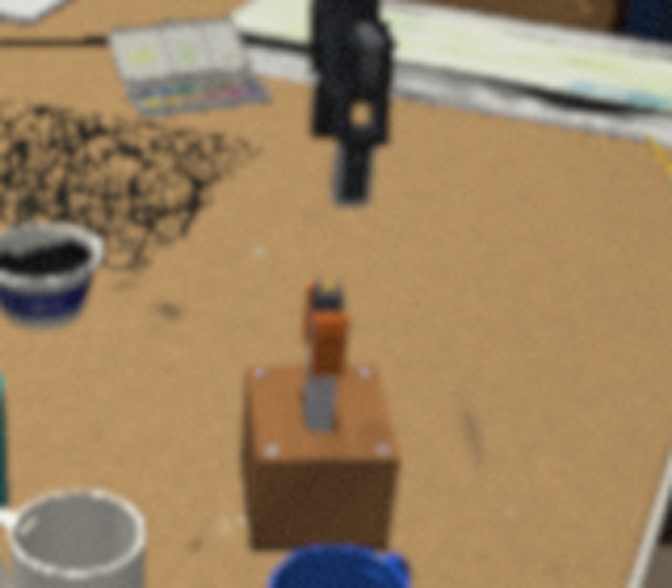

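The crop shows the near finger tip at (351,200) above the near orange plate, whose top edge is at (328,315). I'll check both against projections.

```bash
python3 - <<'E'
from h import *
b=cam('side')
S=lambda X:((proj(b,X)-[240,60])*4.2).round(0).tolist()
u=np.array([np.cos(np.radians(-62.5)),np.sin(np.radians(-62.5)),0])
g=np.array([.4998,-.2309,0])
print('plate near top/bottom centre',S([g-u*.023+[0,0,z] for z in(.157,.113)]),'top bar',S([g+[0,0,.166]]))
print('finger tip near in/out',S([np.array([.4995,-.2305,.244])-u*d for d in(.0425,.057)]))
v=np.array([-u[1],u[0],0]);print('px per mm along v',(np.array(S([g+v*.01+[0,0,.135]]))-S([g+[0,0,.135]]))/10)
print('block top corners',S([np.array([.4996,-.2282,.075])+i*.055*u+j*.045*v for i in(-1,1) for j in(-1,1)]))
E
```

```text
plate near top/bottom centre [[329.0, 318.0], [324.0, 379.0]] top bar [[325.0, 287.0]]
finger tip near in/out [[346.0, 203.0], [350.0, 215.0]]
px per mm along v [[-1.6  0. ]]
block top corners [[396.0, 459.0], [253.0, 462.0], [367.0, 365.0], [236.0, 368.0]]
```

>>> play_rows(
  series=[
    [[0,0,-0.01,0,0,0,1],[0,0,-0.02,0,0,0,1],[0,0,-0.02,0,0,0,1],[0,0,-0.02,0,0,0,1],[0,0,-0.02,0,0,0,1],[0,0,-0.018,0,0,0,1],[0,0,-0.01,0,0,0,1],[0,0,0,0,0,0,1],[0,0,0,0,0,0,0.65],[0,0,0,0,0,0,0.6]],
  ],
)

```text
time: 2.85
tool_pos: [0.5005, -0.2308, 0.1146]
tool_rot: [0.001, 0.971, 0.238, 0.001]
contact_force: [-0.6, -0.0, -0.1]
gripper_width: 0.69
grasp_force: 0.0
```

```bash
python3 - <<'E'
from h import *
a=cam('top');b=cam('side')
A=a['frame'][165:255,300:395];B=b['frame'][80:180,270:360]
r=lambda x,k:cv2.resize(x,None,fx=k,fy=k,interpolation=cv2.INTER_CUBIC)
A=r(A,4);B=r(B,4);h=400
A=cv2.copyMakeBorder(A,0,h-A.shape[0],0,0,cv2.BORDER_CONSTANT)
cv2.imwrite('pics/c2.png',np.hstack([A,B]))
s=manip.state();print(s['time'],s['tool_pos'],s['gripper_width'],s['grasp_force'],s['contact_force'])
E
```

```text
2.95 [ 0.50046081 -0.2306893   0.11459994] 0.5985293574782898 0.0 [ 0.43904254  0.63550399 -0.1537626 ]
```

View pics/c2.png

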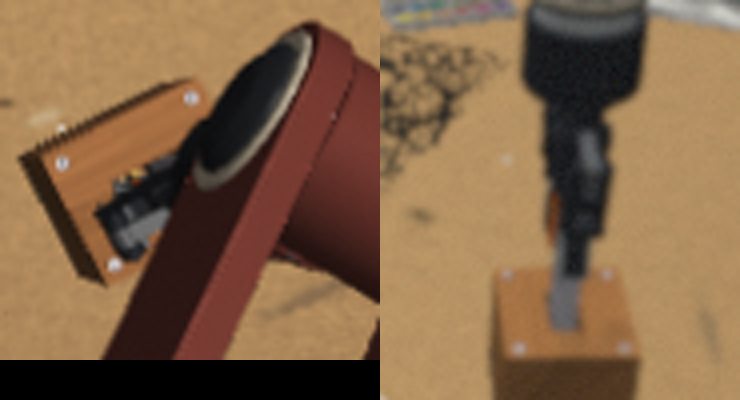

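The side crop shows the near finger tip at about (575,270) and the jaw below it at about (566,300). The orange plate shows only on the left, at (552,215). I'll check the offset in numbers.

```bash
python3 - <<'E'
from h import *
b=cam('side')
S=lambda X:((proj(b,X)-[270,80])*4+[380,0]).round(0).tolist()
t=np.radians(-62.5);u=np.array([np.cos(t),np.sin(t),0]);v=np.array([-u[1],u[0],0])
g=np.array([.4998,-.2309,0]);c=np.array([.5005,-.2307,0])
print('jaw L/R at .09',S([g-u*.018+v*k+[0,0,.09] for k in(.007,-.007)]))
print('plate L/R at .135',S([g-u*.023+v*k+[0,0,.135] for k in(.011,-.011)]),S([g+u*.023+v*k+[0,0,.135] for k in(.011,-.011)]))
for d in(.026,.04): print('finger L/R tip .119',S([c-u*d+v*k+[0,0,.119] for k in(.011,-.011)]))
f=b['frame'];h=cv2.cvtColor(f,cv2.COLOR_BGR2HSV)
for y in(285,295,305,315): print('row',y,[tuple(int(q) for q in h[80+y//4,270+x]) for x in range(40,55)])
for y in(255,265): print('row',y,[tuple(int(q) for q in h[80+y//4,270+x]) for x in range(40,58)])
E
```

```text
jaw L/R at .09 [[554.0, 306.0], [575.0, 306.0]]
plate L/R at .135 [[554.0, 253.0], [588.0, 252.0]] [[545.0, 217.0], [577.0, 216.0]]
finger L/R tip .119 [[552.0, 276.0], [585.0, 275.0]]
finger L/R tip .119 [[555.0, 288.0], [588.0, 287.0]]
row 285 [(14, 149, 164), (14, 142, 156), (12, 102, 140), (9, 42, 114), (173, 10, 102), (120, 3, 100), (150, 11, 96), (135, 5, 99), (18, 13, 101), (9, 48, 111), (13, 113, 133), (14, 140, 149), (14, 148, 159), (14, 150, 161), (14, 150, 161)]
row 295 [(14, 146, 154), (13, 130, 137), (12, 81, 120), (3, 23, 111), (160, 7, 107), (140, 7, 104), (150, 3, 101), (150, 8, 102), (5, 14, 106), (9, 64, 119), (13, 123, 143), (13, 144, 158), (14, 150, 163), (14, 149, 163), (14, 147, 163)]
row 305 [(15, 146, 157), (14, 121, 137), (12, 65, 113), (0, 10, 102), (120, 8, 101), (0, 0, 100), (135, 5, 99), (150, 5, 98), (5, 29, 106), (11, 81, 123), (14, 126, 146), (14, 147, 158), (14, 150, 162), (15, 152, 163), (14, 151, 165)]
row 315 [(14, 148, 159), (14, 133, 146), (12, 81, 119), (0, 18, 101), (140, 8, 102), (135, 5, 102), (130, 8, 101), (30, 3, 98), (3, 28, 102), (12, 88, 113), (14, 136, 137), (14, 151, 154), (14, 154, 161), (14, 149, 166), (14, 150, 167)]
row 255 [(17, 118, 181), (17, 117, 176), (16, 104, 167), (17, 82, 140), (15, 33, 108), (0, 0, 82), (70, 13, 57), (102, 35, 36), (90, 36, 28), (98, 39, 26), (75, 12, 41), (18, 43, 71), (16, 79, 123), (17, 103, 161), (17, 116, 178), (17, 116, 182), (16, 117, 181), (17, 114, 183)]
row 265 [(16, 125, 176), (16, 122, 167), (16, 106, 156), (14, 69, 125), (15, 21, 96), (105, 7, 78), (105, 21, 49), (105, 15, 33), (100, 48, 32), (96, 36, 35), (53, 23, 45), (14, 64, 84), (15, 96, 130), (16, 118, 162), (16, 125, 173), (15, 117, 177), (15, 117, 175), (16, 118, 173)]
```

>>> play_rows(
  series=[
    [[0.0012,0.0006,0,0,0,0,0.56],[0,0,0,0,0,0,0.52],[0,0,0,0,0,0,0.48],[0,0,0,0,0,0,0.45],[0,0,0,0,0,0,0.42],[0,0,0,0,0,0,0.39],[0,0,0,0,0,0,0.36],[0,0,0,0,0,0,0.33],[0,0,0,0,0,0,0.3],[0,0,0,0,0,0,0.3]],
  ],
)

```text
time: 4.0
tool_pos: [0.5021, -0.2302, 0.1156]
tool_rot: [0.001, 0.971, 0.238, 0.001]
contact_force: [-0.8, 0.6, 8.8]
gripper_width: 0.316
grasp_force: 58.4
```

>>> play_rows(
  series=[
    [[0,0,0,0,0,0,0.25],[0,0,0,0,0,0,0.2],[0,0,0,0,0,0,0.2]],
  ],
)

```text
time: 4.3
tool_pos: [0.5021, -0.2302, 0.1156]
tool_rot: [0.001, 0.971, 0.238, 0.001]
contact_force: [-0.3, 1.6, 9.2]
gripper_width: 0.317
grasp_force: 58.4
```

```bash
python3 - <<'E'
from h import *
b=cam('side');s=manip.state();print(s['gripper_width'],s['grasp_force'],s['contact_force'],s['ft_torque'],s['tool_pos'])
cv2.imwrite('pics/c3.png',cv2.resize(b['frame'][80:190,270:380],None,fx=5,fy=5,interpolation=cv2.INTER_CUBIC))
E
```

```text
0.3165319844547756 58.402851819992065 [-0.83137078  0.80903738  8.4554993 ] [ 0.30273279  0.34685331 -0.01240426] [ 0.5020741  -0.23025381  0.11561602]
```

View pics/c3.png

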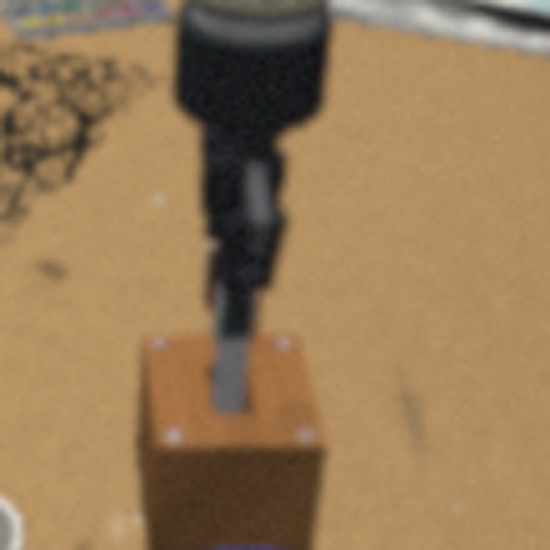

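The jaws have closed, and the near jaw at (230,375) now stands clear of the pocket end. Lifting now.

>>> play_rows(
  series=[
    [[0,0,0.003,0,0,0,0.2],[0,0,0.006,0,0,0,0.2],[0,0,0.01,0,0,0,0.2],[0,0,0.015,0,0,0,0.2],[0,0,0.02,0,0,0,0.2],[0,0,0.02,0,0,0,0.2],[0,0,0.02,0,0,0,0.2],[0,0,0.02,0,0,0,0.2],[0,0,0.02,0,0,0,0.2],[0,0,0.01,0,0,0,0.2]],
  ],
)

```text
time: 5.35
tool_pos: [0.5018, -0.2301, 0.2608]
tool_rot: [0.002, 0.971, 0.238, 0.002]
contact_force: [-0.0, -0.4, -1.0]
gripper_width: 0.316
grasp_force: 59.1
```

```bash
python3 - <<'E'
from h import *
b=cam('side');s=manip.state();print(s['time'],s['gripper_width'],s['grasp_force'],s['contact_force'],s['tool_pos'])
cv2.imwrite('pics/c4.png',cv2.resize(b['frame'][40:190,220:380],None,fx=4,fy=4,interpolation=cv2.INTER_CUBIC))
E
```

```text
5.4 0.3161936766393878 59.1224867105484 [ 0.807068   -0.69205232 -0.95184664] [ 0.50219215 -0.23035042  0.26180037]
```

View pics/c4.png

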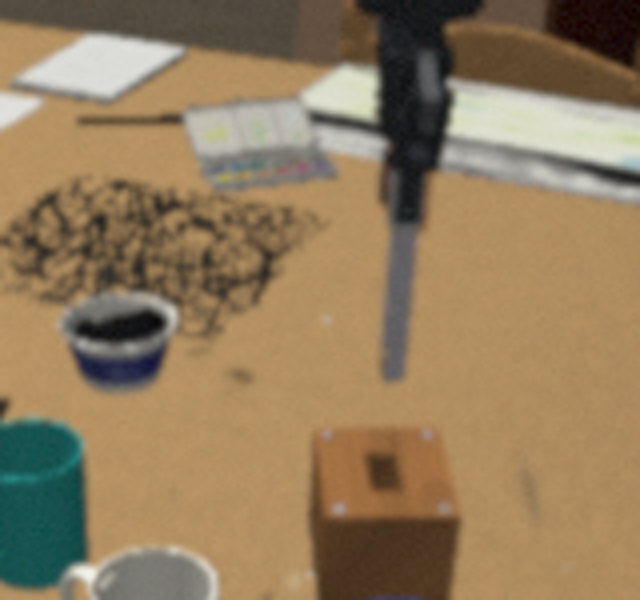

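The crop shows the tongs clear of the block, with the near jaw tip at (393,380), and the pocket at (383,470) looks empty. I'll refine the tip and mug positions, and swing over meanwhile.

```bash
python3 - <<'E'
from h import *
b=cam('side')
S=lambda X:((proj(b,X)-[220,40])*4).round(0).tolist()
t=np.radians(-62.5);u=np.array([np.cos(t),np.sin(t),0])
c=np.array([.502,-.2302,0])
print('jaw tip',S([c-u*.012+[0,0,.151],c-u*.012+[0,0,.235]]))
m=np.array([.5705,-.025,0]);th=np.linspace(0,2*np.pi,40)
rim=proj(b,[m+[.0385*np.cos(q),.0385*np.sin(q),.097] for q in th]);print('pred rim bbox',rim.min(0),rim.max(0))
bot=proj(b,[m+[.0385*np.cos(q),.0385*np.sin(q),0] for q in th]);print('pred base bbox',bot.min(0),bot.max(0))
h=cv2.cvtColor(b['frame'],cv2.COLOR_BGR2HSV);mk=cv2.inRange(h,(0,0,70),(180,70,255))
for y in(180,184,188,195,205,212,218,221,223,225):
    x=np.flatnonzero(mk[y,225:295])+225; print(y,(x.min(),x.max()) if len(x) else None)
for x in(250,258,265):
    y=np.flatnonzero(mk[165:235,x])+165; print('col',x,y.min(),y.max())
E
```

```text
jaw tip [[387.0, 382.0], [397.0, 264.0]]
pred rim bbox [241.97296655 176.83570772] [274.2476605  196.91885946]
pred base bbox [243.85941041 206.24819578] [273.99977068 226.90028965]
180 (np.int64(239), np.int64(271))
184 (np.int64(235), np.int64(274))
188 (np.int64(235), np.int64(274))
195 (np.int64(237), np.int64(273))
205 (np.int64(243), np.int64(273))
212 (np.int64(244), np.int64(273))
218 (np.int64(245), np.int64(272))
221 (np.int64(248), np.int64(269))
223 (np.int64(251), np.int64(266))
225 None
col 250 178 222
col 258 177 224
col 265 177 223
```

>>> play_rows(
  series=[
    [[0.004,0.012,0,0,0,0,0.2],[0.008,0.025,0,0,0,0,0.2],[0.01,0.03,0,0,0,0,0.2],[0.01,0.03,0,0,0,0,0.2],[0.01,0.03,0,0,0,0,0.2],[0.01,0.03,0,0,0,0,0.2],[0.008,0.025,0,0,0,0,0.2],[0.006,0.016,0,0,0,0,0.2],[0.0025,0.007,0,0,0,0,0.2],[0,0,0,0,0,0,0.2]],
  ],
)

```text
time: 6.45
tool_pos: [0.569, -0.0234, 0.2559]
tool_rot: [-0.0, 0.971, 0.239, -0.001]
contact_force: [-0.1, -0.4, -1.9]
gripper_width: 0.313
grasp_force: 59.2
```

```bash
python3 - <<'E'
from h import *
a=cam('top');b=cam('side');s=manip.state();print(s['tool_pos'])
A=a['frame'][140:230,205:295];B=b['frame'][120:235,205:300]
r=lambda x:cv2.resize(x,(400,int(x.shape[0]*400/x.shape[1])),interpolation=cv2.INTER_CUBIC)
A=r(A);B=r(B);A=cv2.copyMakeBorder(A,0,B.shape[0]-A.shape[0],0,0,cv2.BORDER_CONSTANT)
cv2.imwrite('pics/c5.png',np.hstack([A,B]))
E
```

```text
[ 0.56904999 -0.02480911  0.25651322]
```

View pics/c5.png

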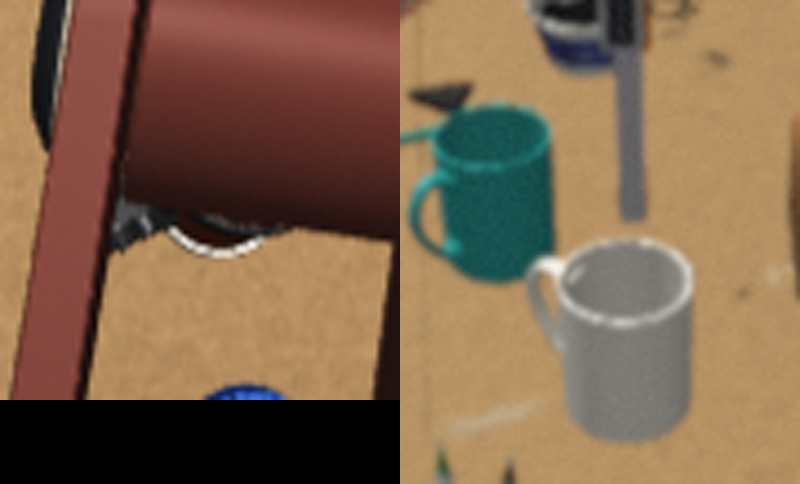

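The side crop shows the jaw tip at (633,218) above the mug rim, whose centre is (626,282). By its image slope it comes down near the rim centre, so I can lower it.

>>> play_rows(
  series=[
    [[0,0,-0.01,0,0,0,0.2],[0,0,-0.02,0,0,0,0.2],[0,0,-0.02,0,0,0,0.2],[0,0,-0.02,0,0,0,0.2],[0,0,-0.02,0,0,0,0.2],[0,0,-0.015,0,0,0,0.2],[0,0,-0.01,0,0,0,0.2],[0,0,-0.008,0,0,0,0.2],[0,0,0,0,0,0,0.2]],
  ],
)

```text
time: 7.45
tool_pos: [0.5689, -0.0247, 0.1332]
tool_rot: [-0.0, 0.971, 0.238, -0.001]
contact_force: [-0.2, -0.3, -1.3]
gripper_width: 0.316
grasp_force: 59.2
```

>>> play_rows(
  series=[
    [[0,0,-0.004,0,0,0,0.2],[0,0,-0.004,0,0,0,0.2],[0,0,-0.003,0,0,0,0.2],[0,0,0,0,0,0,0.2]],
  ],
)

```text
time: 7.85
tool_pos: [0.5693, -0.0245, 0.1229]
tool_rot: [-0.0, 0.971, 0.238, -0.0]
contact_force: [-0.5, -1.3, -1.4]
gripper_width: 0.315
grasp_force: 59.2
```

>>> play_rows(
  series=[
    [[0,0,-0.0015,0,0,0,0.2],[0,0,0,0,0,0,0.2]],
  ],
)

```text
time: 8.05
tool_pos: [0.5695, -0.0246, 0.1217]
tool_rot: [0.0, 0.971, 0.238, -0.0]
contact_force: [0.7, 0.2, -1.6]
gripper_width: 0.316
grasp_force: 59.2
```

>>> play_rows(
  series=[
    [[0,0,-0.0015,0,0,0,0.2],[0,0,0,0,0,0,0.2]],
  ],
)

```text
time: 8.25
tool_pos: [0.5694, -0.0246, 0.1202]
tool_rot: [-0.0, 0.971, 0.238, -0.0]
contact_force: [0.2, -0.2, -1.6]
gripper_width: 0.315
grasp_force: 59.2
```

>>> play_rows(
  series=[
    [[0,0,-0.0015,0,0,0,0.2],[0,0,0,0,0,0,0.2]],
  ],
)

```text
time: 8.45
tool_pos: [0.5694, -0.0246, 0.1186]
tool_rot: [-0.0, 0.971, 0.238, -0.0]
contact_force: [-0.2, 0.1, -1.9]
gripper_width: 0.316
grasp_force: 59.2
```

>>> play_rows(
  series=[
    [[0,0,-0.001,0,0,0,0.2],[0,0,0,0,0,0,0.2]],
  ],
)

```text
time: 8.65
tool_pos: [0.5696, -0.0246, 0.1181]
tool_rot: [0.0, 0.971, 0.238, 0.0]
contact_force: [-0.8, 0.4, 0.9]
gripper_width: 0.314
grasp_force: 59.2
```

Force turned up at TCP z 0.118, so the tips are on the floor of the mug. Opening slowly.

>>> play_rows(
  series=[
    [[0,0,0,0,0,0,0.36],[0,0,0,0,0,0,0.42],[0,0,0,0,0,0,0.48],[0,0,0,0,0,0,0.54],[0,0,0,0,0,0,0.6],[0,0,0,0,0,0,0.7],[0,0,0,0,0,0,0.8],[0,0,0,0,0,0,0.9],[0,0,0,0,0,0,1],[0,0,0,0,0,0,1]],
  ],
)

```text
time: 9.65
tool_pos: [0.5695, -0.0246, 0.1178]
tool_rot: [0.0, 0.971, 0.238, 0.0]
contact_force: [-0.2, 0.4, 0.6]
gripper_width: 1.002
grasp_force: 0.0
```

```bash
python3 - <<'E'
from h import *
b=cam('side');s=manip.state();print(s['time'],s['gripper_width'],s['contact_force'],s['tool_pos'])
cv2.imwrite('pics/c6.png',cv2.resize(b['frame'][95:235,190:320],None,fx=4,fy=4,interpolation=cv2.INTER_CUBIC))
E
```

```text
9.7 1.0000310514500845 [-0.10227804 -0.02986215 -0.41178725] [ 0.56949555 -0.02463123  0.11781027]
```

View pics/c6.png

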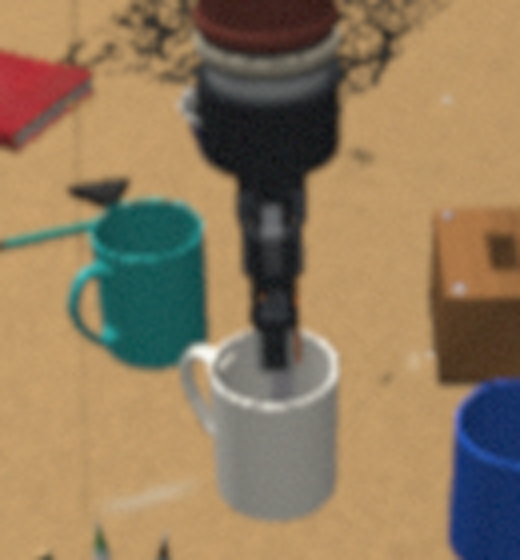

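The crop shows the mug upright, the open finger at (275,340) and the tongs standing between the fingers (orange at about (295,335)). Retracting straight up.

>>> play_rows(
  series=[
    [[0,0,0.005,0,0,0,1],[0,0,0.01,0,0,0,1],[0,0,0.015,0,0,0,1],[0,0,0.02,0,0,0,1],[0,0,0.02,0,0,0,1],[0,0,0.02,0,0,0,1],[0,0,0.02,0,0,0,1],[0,0,0.02,0,0,0,1],[0,0,0.02,0,0,0,1],[0,0,0.01,0,0,0,1]],
  ],
)

```text
time: 10.7
tool_pos: [0.5705, -0.0247, 0.2819]
tool_rot: [0.001, 0.971, 0.238, 0.002]
contact_force: [0.6, -0.0, 0.3]
gripper_width: 1.0
grasp_force: 0.0
```

>>> play_rows(
  series=[
    [[-0.01,-0.02,0,0,0,0,1],[-0.015,-0.04,0,0,0,0,1],[-0.015,-0.04,0,0,0,0,1],[-0.015,-0.04,0,0,0,0,1],[-0.015,-0.04,0,0,0,0,1],[-0.01,-0.04,0,0,0,0,1],[-0.005,-0.02,0,0,0,0,1],[0,0,0,0,0,0,1],[0,0,0,0,0,0,1]],
  ],
)

```text
time: 11.6
tool_pos: [0.4844, -0.2645, 0.2781]
tool_rot: [-0.0, 0.971, 0.237, 0.0]
contact_force: [0.4, 0.9, 0.2]
gripper_width: 1.001
grasp_force: 0.0
```

```bash
python3 - <<'E'
from h import *
a=cam('top');b=cam('side');s=manip.state();print(s['time'],s['tool_pos'])
A=a['frame'][140:230,205:295];B=b['frame'][120:235,205:300]
r=lambda x:cv2.resize(x,(400,int(x.shape[0]*400/x.shape[1])),interpolation=cv2.INTER_CUBIC)
A=r(A);B=r(B);A=cv2.copyMakeBorder(A,0,B.shape[0]-A.shape[0],0,0,cv2.BORDER_CONSTANT)
cv2.imwrite('pics/c7.png',np.hstack([A,B]))
E
```

```text
11.7 [ 0.48478187 -0.26365672  0.27796042]
```

View pics/c7.png

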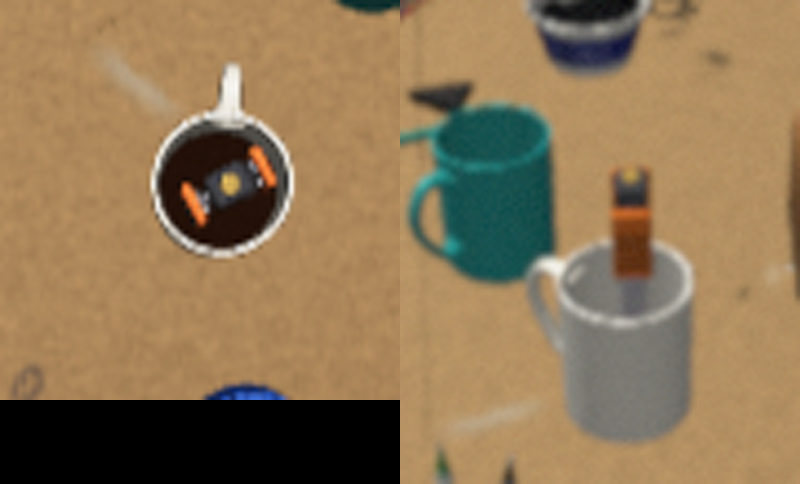

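The tongs stand upright in the middle of the upright mug (top crop (230,183), side crop (632,230)), and the robot is clear of them. Handing in.

```bash
python3 -c "
from plant import manip
print(manip.job_done())"
```

```text
the job is handed in; nothing more can be done
None
```

I lifted the spacer out with the tongs, released it in the nearer white mug and handed the job in at about 12 s. The last pictures show the tongs standing in the upright mug; the spacer itself was hidden from view throughout, and no verdict came back.

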